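# Clamp a steel coupon in the cam vice for hardness testing

## Task

Set the oblong steel coupon down flat in the jaws of the cam vice, its long sides along the jaws, and slide it gently up against the work stop. Then lock the vice: push the cam lever through its quarter turn until it rests fully home on its end stop, without forcing the lever or the stop, leave the coupon clamped there and let go. Leave the other things on the bench where they are.

Things in the scene. Friction and masses are not known exactly. Their poses are not given: they have to be found in the camera images.
- coupon_center (a point): Centre of the plain ground-steel coupon to be clamped: an oblong block 60 mm long (its x axis), 25 mm wide (y) and 42 mm tall (z), about 0.5 kg, standing loose on the bench at the start. Either end may go first.
- vice: Grey cam vice bolted to the bench, place and yaw vary. Origin at bench level under the mouth; z up, y = long axis from fixed jaw to cam, x along the jaw faces, away from the robot. Foot 104 mm (x), y -55 to 110. Bed (coupon stands on it) at z 20 mm; jaws x -40 to 40, tops z 40. Fixed jaw face y -15. A clamped coupon touching the stop has its centre at x 0, y -2.5, z 41.
- lever_pivot (a point): Point on the lever's upright pivot axis, at the height of the handle's centre line: x = 0, y = 70 mm, z = 52 mm in the vice frame. The steel hub round it is 28 mm in diameter, up to z = 64 mm.
- lever_grip (a point): Middle of the black round hand grip at the lever's end: 95 mm out from the pivot axis, on the handle's centre line, 52 mm above the bench. Grip 17 mm in diameter, 75 to 115 mm out; the bare steel bar inward of it is 10 mm in diameter. Below the grip the bench is clear.
- cam_lever (a joint): Lever angle (rad): at 0 (open) the handle points along the vice's -x, crosswise; it turns clockwise seen from above to 1.571 at the rigid end stop (shut), handle along the vice's +y. Starts at 0 to 0.25. Stiff: about 6 to 7 N at the grip moves it, rising to about 11 N over the last 0.1 rad as the jaw nips the coupon; it stays where it is left. Over 35 N it is being forced.
- moving_jaw: The vice's sliding jaw, 80 mm wide, 30 mm thick, driven only by the cam. Origin at the vice's origin with the lever at 0, up to 6 mm along the vice's -y as it shuts. Its face is at y = 15.65 mm minus 3.82 mm per radian of lever angle: the mouth is 30.65 mm wide at lever 0 and nips the 25 mm coupon from about 1.48 rad on, pushing it against the fixed jaw.
- ref_block: Bystander: flat round steel reference block, 64 mm in diameter, 14 mm tall, lying on the bench. Origin at its underside.
- eyepiece: Bystander: grey metal measuring loupe with a black waist, standing, 42 mm in diameter, 110 mm tall. Origin at its underside.
- ethanol: Bystander: small amber bottle with white cap, 56 mm in diameter, 115 mm tall. Origin at its underside.
- brush: Bystander: small brush 170 mm long lying on the bench in front of the vice.
- work_stop: Work stop of the vice: steel bar 16 mm tall on the far (+x) end of the fixed jaw, reaching past the mouth's end, with a 12 mm stop screw along x. Origin: centre of the screw's flat tip, at x 30, y -2.5, z 42 mm in the vice frame, axes as the vice's; the coupon's end face touches it. The bar spans y -44 to 4, x 40 to 49 mm. Rigid; it takes a gentle push (over 35 N spoils its setting).
Mind the look-alikes: they are no part of the job. Leave any yellow look-alike of the part that bears coupon_center alone.

How it is judged:
By the outcome, as a careful person would: the job done as asked, in the order asked, and still so for the second after the job is handed in, with the robot touching nothing.
It also fails if it takes over 67 s, if anything falls off the work surface, if the arm or the gripper's body presses on something with over 40 N, if the wrist force passes 120 N, or if a joint passes its speed limit or range.

## Robot

A 7-joint arm with a two-finger parallel gripper is mounted at the origin on the work surface. World frame = base frame: x ahead of the robot, y to its left, z up, the work surface at z = 0. Lengths are in m, angles in rad, forces in N, time in s.
With the tool pointing down it reaches from about 0.4 to 0.875 m from the base axis. Payload 4.4 kg.
Tool frame: the origin (TCP) lies at the very end of the fingers, on their centre line; the grasp point (between the pads) lies 19 mm behind it; z points along the fingers, y is the line along which they close (so a half turn about z gives the same grasp; the last joint's range is limited). The gripper opens to 85 mm and grips with 20 to 120 N. Pads are 22 mm wide; open, the fingers measure 114 mm over their backs; the gripper's body (76 mm by 85 mm) begins 54 mm behind the grasp point. The pads swing forward as they close: fully open they stand 13 mm farther back than shut.
Start: joints at [-1.346, 0.628, 0.038, 1.517, -0.027, 0.996, -0.02], TCP at [0.186, 0.623, 0.196] pointing down, gripper open.
Joint ranges: [-3.06, 3.06], [-0.37, 2.12], [-1.25, 1.32], [0.18, 2.47], [-1.1, 4.24], [0.23, 1.98], [-2.94, 2.94]. Speed limits (rad/s): [2.57, 2.57, 3.14, 3.14, 3.14, 3.14, 3.14].

## Interface

Orientations are given as a 3x3 rotation matrix whose columns are the frame's x, y, z axes.
In Python, from rig import monitor, vision, bot gives the robot as it stands.
- The arm moves only by the tool send_rows, never from a script. Its argument "motion" is text: rows parted by semicolons, each of 7 numbers parted by spaces: the shift along the world's x, y, z in cm, then the turn, a rotation vector about the world's x, y, z in degrees, then the closure in counts, from 0 (fully open) to 255 (shut). A call has exactly 10 rows; each row is the pose to reach, as a shift and turn from the pose commanded when the call began; what a row does not reach only later rows make up. A row lasts 1/10 s, in which the tool goes at most 50 mm and 8.59 degrees, less where a joint would pass 70% of its speed; a pose out of reach is approached as far as the arm can. A call with a gripper value outside its range is refused whole. The fingers move at their own pace and stop on an object; "grip_force" is the grip in N (left out, the last holds). Time passes only in rows, so rows that repeat a pose let the fingers close, or fill a call up. It gives the time, the measured TCP pose, the force, the opening and the grip force at its end, in the units of the state.
- monitor.sense(): the state, without advancing time (a new reading comes with each control period).
- vision.read_camera(name): name is "scene" or "top" or "wrist"; returns the picture (384x512x3 uint8, blue, green, red); there is no depth.
- vision.calibration(name): a dict with "intrinsics" (3x3 intrinsics, pixels), "pose" (4x4, takes a point from camera to world coordinates). Camera axes: x right, y down, z forward; pixel columns grow to the right and rows downward; lengths in m; the calibration is good to about 2 mm. A picture is of the moment at which its call begins: read the wrist's pose just before it. calibration takes no time and is no camera call; for the wrist camera it gives the pose at the moment of the call.
- bot.sign_off(): hands the job in; it is judged then, once.
The state is a dict: "time_s": time; "q": joint angles; "joint_vel": joint speeds; "effort": joint torques, N m; "eef_pos": TCP position; "tool_rot": TCP orientation; "wrist_force": force on the tool from outside, world axes, zero at the start; "moment": the same for the moment, N m; "opening": finger opening in m; "grip_force": force on a finger pad.
Only numpy, scipy, OpenCV 4.12 (cv2) and the standard library are available. Lean on these libraries where they do the work, as an engineer would, in place of code of your own. Each camera call takes 0.05 s, during which the arm holds its last target. There are 200 camera calls.

## Working session

There is one attempt and no reset: what is moved stays moved. The work goes in short steps, Python scripts to look and compute and a tool call to move; the robot and the scene stay as the last step left them, time stands still between calls to the robot, and variables do not carry over. Pictures are saved under pics/ and viewed, at most 10 in all, crops included, and the job is handed in when it is done.

Besides the shell and the picture viewer there is one more tool, called as a command line: name --argument value ..., lists and objects as JSON in quotes. send_rows: Moves the arm, as the interface text tells. Its arguments: {"type":"object","properties":{"motion":{"type":"string"},"grip_force":{"type":"number"}},"required":["motion"]}

```bash
mkdir -p pics; ls; python3 - <<'E'
from rig import monitor, vision, bot
import cv2, numpy as np
s=monitor.sense()
print(s['time_s'],s['eef_pos'],s['tool_rot'],s['opening'])
for n in ("scene","top","wrist"):
    c=vision.calibration(n);print(n,np.round(c['intrinsics'],1).tolist(),np.round(c['pose'],3).tolist())
    im=vision.read_camera(n);cv2.imwrite(f"pics/{n}0.png",im)
a=cv2.imread("pics/scene0.png");b=cv2.imread("pics/top0.png")
E
```

```text
pics
0.0 [0.1861202  0.62205283 0.19547959] [[-9.58013871e-01  2.86721358e-01 -5.35589472e-04]
 [ 2.86721857e-01  9.58012092e-01 -1.84626559e-03]
 [-1.62625856e-05 -1.92231325e-03 -9.99998152e-01]] 0.08546970248969987
scene [[395.5, 0.0, 257.2], [0.0, 395.5, 190.4], [0.0, 0.0, 1.0]] [[-0.549, 0.6, -0.582, 1.278], [0.836, 0.399, -0.378, 0.489], [0.005, -0.694, -0.72, 0.924], [0.0, 0.0, 0.0, 1.0]]
top [[387.8, 0.0, 257.4], [0.0, 387.8, 191.0], [0.0, 0.0, 1.0]] [[-0.01, -0.993, 0.119, 0.488], [-1.0, 0.01, 0.001, 0.048], [-0.002, -0.119, -0.993, 1.002], [0.0, 0.0, 0.0, 1.0]]
wrist [[342.5, 0.0, 255.1], [0.0, 342.5, 189.7], [0.0, 0.0, 1.0]] [[0.287, 0.919, 0.27, 0.116], [0.958, -0.275, -0.083, 0.643], [-0.002, 0.283, -0.959, 0.373], [0.0, 0.0, 0.0, 1.0]]
```

View pics/top0.png

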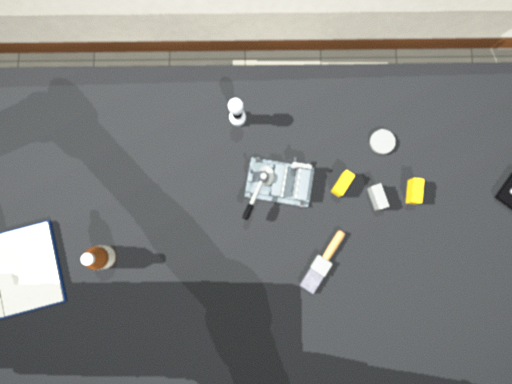

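View pics/scene0.png

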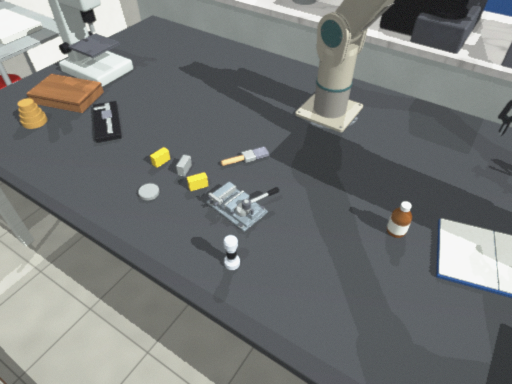

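Top view: vice at about (280,183) with its lever pointing down-left, grey coupon at (378,197) between yellow look-alikes at (344,183) and (415,191). The brush is at (323,262). The scene view agrees with this.

```bash
cat > h.py <<'E'
from rig import monitor, vision, bot
import cv2, numpy as np
def cast(c,uv,z):
    K,P=c['intrinsics'],c['pose']; uv=np.atleast_2d(np.array(uv,float))
    d=np.c_[uv,np.ones(len(uv))]@np.linalg.inv(K).T@P[:3,:3].T
    o=P[:3,3]; return o+d*((z-o[2])/d[:,2])[:,None]
def proj(c,X):
    P=np.linalg.inv(c['pose']); X=np.atleast_2d(X)
    p=(X@P[:3,:3].T+P[:3,3])@c['intrinsics'].T; return p[:,:2]/p[:,2:]
def snap(n,f):
    c=vision.calibration(n); im=vision.read_camera(n); cv2.imwrite('pics/'+f,im); return c,im
E
python3 - <<'E'
from h import *
c=vision.calibration('top')
print(cast(c,[378,197],.042),cast(c,[[344,183],[415,191]],.042),cast(c,[[265,177],[248,212]],.055),cast(c,[[299,165],[290,183]],.04))
b=cv2.imread('pics/top0.png')[135:235,225:435]
cv2.imwrite('pics/crop0.png',cv2.resize(b,None,fx=3.8,fy=3.8,interpolation=cv2.INTER_CUBIC))
E
```

```text
[[ 0.58512378 -0.25095588  0.042     ]] [[ 0.62110887 -0.1677598   0.042     ]
 [ 0.59920884 -0.34372532  0.042     ]] [[0.63623747 0.02956018 0.055     ]
 [0.55018871 0.07213542 0.055     ]] [[ 0.66826397 -0.05667114  0.04      ]
 [ 0.62275778 -0.03311479  0.04      ]]
```

View pics/crop0.png

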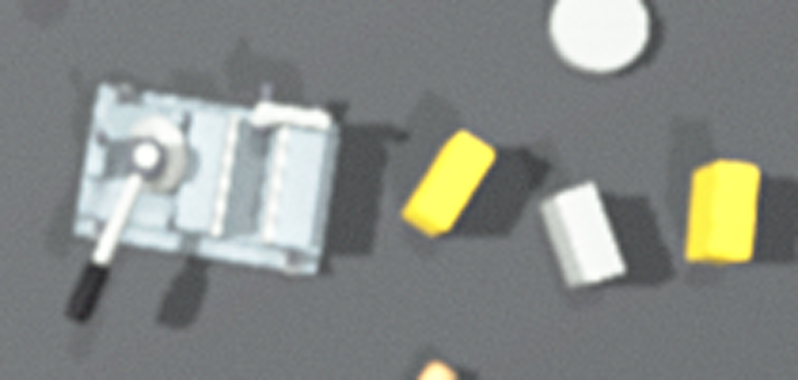

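The crop confirms it: coupon top is centred near (594,234) with yaw about +17°, and the vice yaw is about -8°. Moving to a hover that sees both.

send_rows --motion "5 -4 0 0 0 3 0;9 -7 0 0 0 6 0;13 -10 0 0 0 9 0;17 -13 0 0 0 11 0;21 -17 0 0 0 14 0;24 -21 0 0 0 17 0;26 -25 0 0 0 20 0;28 -29 0 0 0 23 0;31 -33 0 0 0 26 0;33 -37 0 0 0 30 0"

```text
time_s: 1.15
eef_pos: [0.5158, 0.2545, 0.1963]
tool_rot: [[-0.972, -0.233, 0.0], [-0.233, 0.972, 0.0], [-0.001, 0.0, -1.0]]
wrist_force: [0.0, 0.5, 0.1]
opening: 0.0851
grip_force: 0.0
```

send_rows --motion "1 -5 0 0 0 0 50;2 -10 0 0 0 0 110;3 -15 0 0 0 0 110;4 -19 0 0 0 0 110;5 -23 0 0 0 0 110;6 -27 0 0 0 0 110;7 -31 0 0 0 0 110;8 -35 0 0 0 0 110;8 -37 0 0 0 0 110;8 -37 0 0 0 0 110"

```text
time_s: 2.15
eef_pos: [0.5938, -0.1191, 0.1959]
tool_rot: [[-0.975, -0.224, -0.001], [-0.224, 0.975, -0.003], [0.002, -0.002, -1.0]]
wrist_force: [-0.1, -0.1, 0.5]
opening: 0.0484
grip_force: 0.0
```

```bash
python3 - <<'E'
from h import *
s=monitor.sense();print(s['time_s'],s['eef_pos'],s['tool_rot'].round(3).tolist() if hasattr(s['tool_rot'],'round') else s['tool_rot'],s['opening'],s['q'])
c,im=snap('wrist','w1.png'); print(c['pose'].round(3).tolist())
cv2.imwrite('pics/w1b.png',cv2.resize(im,(800,600),interpolation=cv2.INTER_CUBIC))
E
```

```text
2.15 [ 0.59381565 -0.11909342  0.19586335] [[-0.975, -0.224, -0.001], [-0.224, 0.975, -0.003], [0.002, -0.002, -1.0]] 0.0484272895884836 [ 0.19987764  0.56431027 -0.07948717  1.64552889  0.05625877  0.9347001
  1.8959484 ]
[[-0.223, 0.935, 0.274, 0.523], [0.975, 0.215, 0.06, -0.135], [-0.003, 0.281, -0.96, 0.374], [0.0, 0.0, 0.0, 1.0]]
```

View pics/w1b.png

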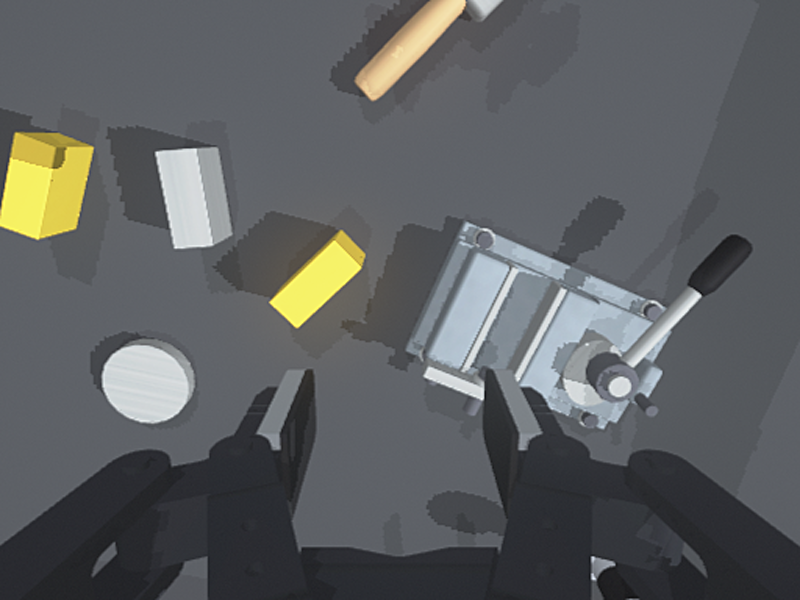

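Wrist view (800-wide scale): the coupon's top corners are near (156,152), (188,149), (211,245), (173,248). The fixed-jaw edge runs (515,268)–(464,370), the hub top is at (620,385), and the grip runs (703,283)–(742,245).

```bash
python3 - <<'E'
from h import *
c=vision.calibration('wrist'); k=.64
f=lambda p,z: cast(c,np.array(p)*k,z)
C=f([[156,152],[188,149],[211,245],[173,248]],.042); print(C.round(4).tolist(),C.mean(0))
L=C[:2].mean(0)-C[2:].mean(0); print('len',np.linalg.norm(L),'yaw',np.degrees(np.arctan2(-L[1],-L[0])))
J=f([[515,268],[464,370],[567,288],[519,385]],.04);print(J.round(4).tolist())
d=J[1]-J[0];print('vice yaw',np.degrees(np.arctan2(d[1],d[0])),np.degrees(np.arctan2(*(J[3]-J[2])[1::-1])))
H=f([[620,385]],.064);G=f([[703,283],[742,245]],.055);print(H,G)
F=f([[462,222],[672,308]],.0);d=F[1]-F[0];print('foot y',F,np.degrees(np.arctan2(d[1],d[0]))-90)
E
```

```text
[[0.5632, -0.272, 0.042], [0.5571, -0.2536, 0.042], [0.6119, -0.2326, 0.042], [0.6192, -0.2556, 0.042]] [ 0.58784968 -0.25346314  0.042     ]
len 0.05852351521779931 yaw 18.63076526824993
[[0.5832, -0.0418, 0.04], [0.659, -0.0552, 0.04], [0.5883, -0.0053, 0.04], [0.6613, -0.0157, 0.04]]
vice yaw -9.975363374705237 -8.129479921195871
[[0.63681396 0.03825522 0.064     ]] [[0.56333629 0.06958124 0.055     ]
 [0.53576294 0.08342004 0.055     ]]
foot y [[ 0.56710023 -0.07652963  0.        ]
 [ 0.59315765  0.08950675  0.        ]] -8.9191363822423
```

send_rows --motion "-0.1 -4 0 0 0 2 110;-0.3 -8 0 0 0 4 110;-0.6 -12 -2 0 0 6 110;-0.6 -13.4 -5 0 0 6 110;-0.6 -13.4 -8 0 0 6 110;-0.6 -13.4 -8 0 0 6 110;-0.6 -13.4 -8 0 0 6 110;-0.6 -13.4 -8 0 0 6 110;-0.6 -13.4 -8 0 0 6 110;-0.6 -13.4 -8 0 0 6 110"

```text
time_s: 3.2
eef_pos: [0.5895, -0.2476, 0.1179]
tool_rot: [[-0.943, -0.332, 0.002], [-0.332, 0.943, -0.001], [-0.002, -0.001, -1.0]]
wrist_force: [-0.2, -1.1, -0.2]
opening: 0.049
grip_force: 0.0
```

```bash
python3 - <<'E'
from h import *
s=monitor.sense();print(s['eef_pos'],s['tool_rot'].round(3).tolist())
c,im=snap('wrist','w2.png'); 
print(proj(c,s['eef_pos']))
cv2.imwrite('pics/w2b.png',cv2.resize(im,(800,600),interpolation=cv2.INTER_CUBIC))
E
```

```text
[ 0.58948855 -0.24762157  0.11785036] [[-0.943, -0.332, 0.002], [-0.332, 0.943, -0.001], [-0.002, -0.001, -1.0]]
[[254.93129799 224.96925314]]
```

View pics/w2b.png

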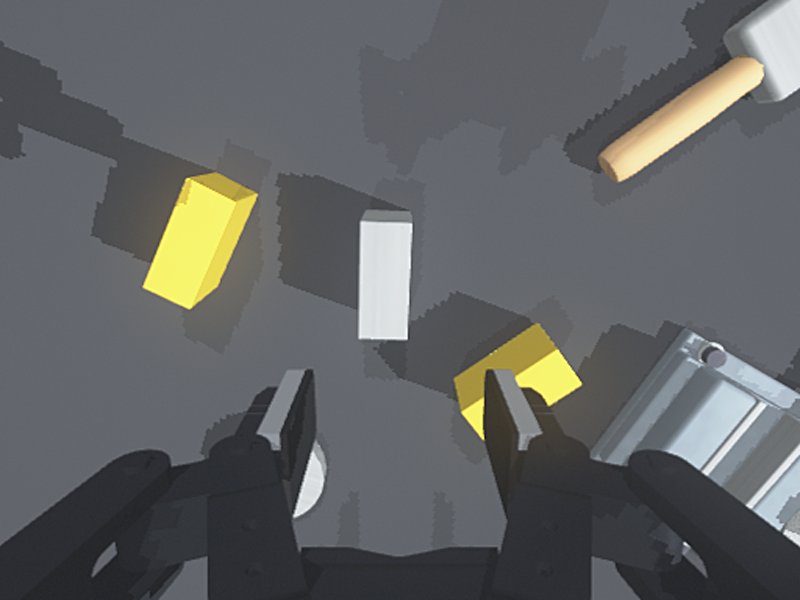

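The coupon's top face now spans (360,222)–(411,340) and is nearly aligned with the tool, with yellow blocks well to either side. Measuring it with a mask.

```bash
python3 - <<'E'
from h import *
c=vision.calibration('wrist'); im=cv2.imread('pics/w2.png')
g=im.min(2); r=np.zeros_like(g); r[125:225,215:275]=g[125:225,215:275]
m=(r>165).astype(np.uint8); n,l,st,_=cv2.connectedComponentsWithStats(m); i=1+st[1:,4].argmax(); print(st[i])
cn=max(cv2.findContours((l==i).astype(np.uint8),0,1)[0],key=cv2.contourArea).reshape(-1,2)
W=cast(c,cn,.042)[:,:2]*1000; (ce,sz,an)=cv2.minAreaRect(W.astype(np.float32)); print(ce,sz,an)
E
```

```text
[ 229  141   35   76 2416]
(586.2061767578125, -256.4678039550781) (59.29011917114258, 24.644453048706055) 17.209936141967773
```

send_rows --motion "-0.4 -0.5 -2 0 0 -2 110;-0.4 -0.5 -4.5 0 0 -2 110;-0.4 -0.5 -4.5 0 0 -2 110;-0.4 -0.5 -4.5 0 0 -2 110;-0.4 -0.5 -4.5 0 0 -2 110;-0.4 -0.5 -4.5 0 0 -2 110;-0.4 -0.5 -4.5 0 0 -2 110;-0.4 -0.5 -4.5 0 0 -2 110;-0.4 -0.5 -4.5 0 0 -2 110;-0.4 -0.5 -4.5 0 0 -2 110"

```text
time_s: 4.25
eef_pos: [0.5846, -0.2528, 0.0715]
tool_rot: [[-0.955, -0.298, 0.0], [-0.298, 0.955, -0.0], [-0.0, -0.0, -1.0]]
wrist_force: [0.1, -0.3, 1.1]
opening: 0.0485
grip_force: 0.0
```

send_rows --motion "0.1 -0.4 0 0 0 0 110;0.1 -0.4 -2 0 0 0 110;0.1 -0.4 -3.5 0 0 0 110;0.1 -0.4 -4.7 0 0 0 110;0.1 -0.4 -4.7 0 0 0 110;0.1 -0.4 -4.7 0 0 0 110;0.1 -0.4 -4.7 0 0 0 110;0.1 -0.4 -4.7 0 0 0 110;0.1 -0.4 -4.7 0 0 0 110;0.1 -0.4 -4.7 0 0 0 110" --grip_force 40

```text
time_s: 5.25
eef_pos: [0.5858, -0.257, 0.0248]
tool_rot: [[-0.955, -0.298, 0.001], [-0.298, 0.955, -0.0], [-0.001, -0.0, -1.0]]
wrist_force: [0.5, 0.9, 0.1]
opening: 0.0485
grip_force: 0.0
```

Good. Close, then lift.

send_rows --motion "0 0 0 0 0 0 160;0 0 0 0 0 0 190;0 0 0 0 0 0 255;0 0 0 0 0 0 255;0 0 0 0 0 0 255;0 0 0 0 0 0 255;0 0 0 0 0 0 255;0 0 0 0 0 0 255;0 0 0 0 0 0 255;0 0 0 0 0 0 255" --grip_force 50

```text
time_s: 6.25
eef_pos: [0.5856, -0.2569, 0.0244]
tool_rot: [[-0.955, -0.298, 0.0], [-0.298, 0.955, -0.0], [-0.0, -0.0, -1.0]]
wrist_force: [-0.4, 1.6, 1.1]
opening: 0.0002
grip_force: 0.0
```

send_rows --motion "0 0 1 0 0 0 255;0 0 3 0 0 0 255;0 0 6 0 0 0 255;0 0 9 0 0 0 255;0 0 12 0 0 0 255;0 0 12 0 0 0 255;0 0 12 0 0 0 255;0 0 12 0 0 0 255;0 0 12 0 0 0 255;0 0 12 0 0 0 255"

```text
time_s: 7.25
eef_pos: [0.5849, -0.2566, 0.1433]
tool_rot: [[-0.955, -0.298, -0.002], [-0.298, 0.955, 0.001], [0.002, 0.001, -1.0]]
wrist_force: [-0.3, 0.5, -0.1]
opening: -0.0003
grip_force: 0.0
```

The fingers closed on nothing. Looking at what happened.

```bash
python3 - <<'E'
from h import *
s=monitor.sense();print(s['eef_pos'],s['opening'])
c,im=snap('wrist','w3.png'); c2,im2=snap('scene','s3.png'); print(proj(c,[.586,-.2565,.042]),proj(c2,[[.586,-.2565,.042],s['eef_pos']]))
a=cv2.resize(im,(400,300)); b=cv2.resize(im2[110:260,100:300],(400,300),interpolation=cv2.INTER_CUBIC)
cv2.imwrite('pics/w3b.png',np.hstack([a,b]))
E
```

```text
[ 0.58490404 -0.25659641  0.14331992] -0.0003449609373738195
[[254.6649554  180.56853961]] [[182.75143666 160.23153206]
 [178.7731973  135.97222413]]
```

View pics/w3b.png

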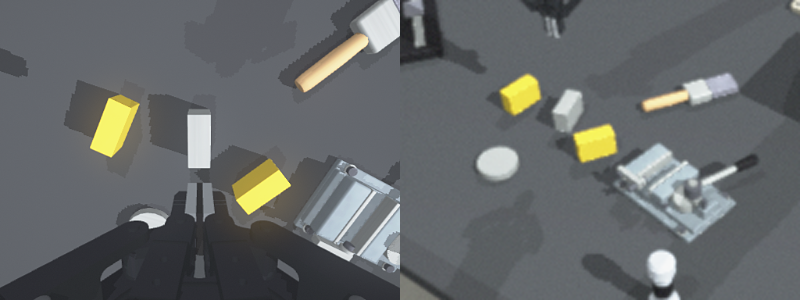

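```bash
python3 - <<'E'
from h import *
s=monitor.sense();c=vision.calibration('wrist');c2=vision.calibration('scene')
e=s['eef_pos'];z=s['tool_rot'][:,2]
for d in (0,.01,.015,.02,.025,.03): print(d,proj(c,e-z*d).round(1),proj(c2,e-z*d).round(1))
a=cv2.imread('pics/w3.png')[205:285,215:295];b=cv2.imread('pics/s3.png')[100:150,150:200]
cv2.imwrite('pics/c3.png',np.hstack([cv2.resize(a,(400,400),interpolation=0),cv2.resize(b,(400,400),interpolation=0)]))
E
```

```text
0 [[255. 225.]] [[178.7 135.9]]
0.01 [[255.  232.2]] [[178.2 133.4]]
0.015 [[255.  236.1]] [[178.  132.1]]
0.02 [[255.  240.2]] [[177.8 130.8]]
0.025 [[255.  244.6]] [[177.6 129.5]]
0.03 [[255.  249.2]] [[177.3 128.2]]
```

View pics/c3.png

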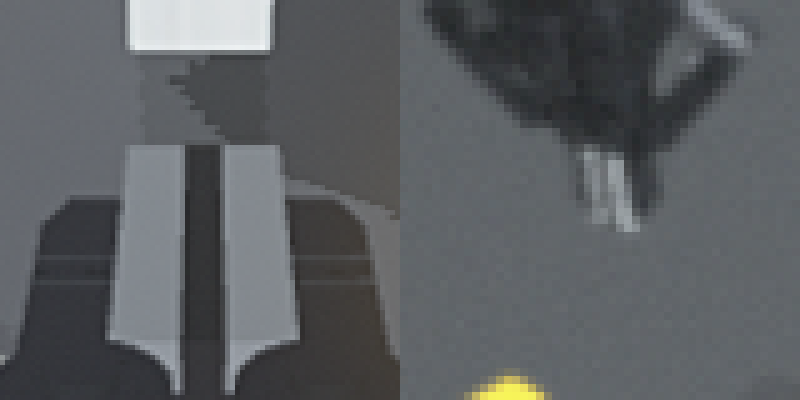

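The closed tips image about 25 mm behind the reported TCP, so the fingers shut just above the coupon, which hasn't moved. Regrasping about 25 mm deeper.

send_rows --motion "0.1 0 0 0 0 0 110;0.1 0 -2 0 0 0 110;0.1 0 -5 0 0 0 110;0.1 0 -8 0 0 0 110;0.1 0 -10 0 0 0 110;0.1 0 -12 0 0 0 110;0.1 0 -13.2 0 0 0 110;0.1 0 -14.2 0 0 0 110;0.1 0 -14.2 0 0 0 110;0.1 0 -14.2 0 0 0 110"

```text
time_s: 8.35
eef_pos: [0.587, -0.2571, 0.0029]
tool_rot: [[-0.955, -0.298, 0.001], [-0.298, 0.955, -0.0], [-0.001, -0.001, -1.0]]
wrist_force: [-0.0, 0.3, 0.4]
opening: 0.0487
grip_force: 0.0
```

send_rows --motion "0 0 0 0 0 0 160;0 0 0 0 0 0 190;0 0 0 0 0 0 255;0 0 0 0 0 0 255;0 0 0 0 0 0 255;0 0 0 0 0 0 255;0 0 0 0 0 0 255;0 0 0 0 0 0 255;0 0 0 0 0 0 255;0 0 0 0 0 0 255" --grip_force 50

```text
time_s: 9.35
eef_pos: [0.5872, -0.2569, 0.0036]
tool_rot: [[-0.955, -0.298, 0.001], [-0.298, 0.955, -0.0], [-0.001, -0.001, -1.0]]
wrist_force: [-1.0, 0.9, 6.8]
opening: 0.0223
grip_force: 48.9
```

```bash
python3 - <<'E'
from h import *
s=monitor.sense();print(s['eef_pos'],s['opening'])
c,im=snap('wrist','w4.png'); c2,im2=snap('scene','s4.png')
a=cv2.resize(im[150:300,155:355],(400,300),interpolation=2); b=cv2.resize(im2[125:200,133:233],(400,300),interpolation=2)
cv2.imwrite('pics/w4b.png',np.hstack([a,b]))
E
```

```text
[ 0.58720662 -0.25694766  0.00363284] 0.022349638654118487
```

View pics/w4b.png

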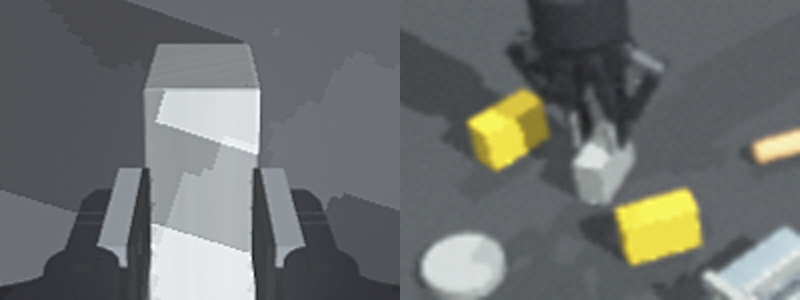

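The coupon is gripped, but the tips overlap its top by only about 5 mm (tip z about 37 mm by perspective). Regrasping 8 mm deeper.

send_rows --motion "0 0 0 0 0 0 110;0 0 0 0 0 0 110;0 0 -0.4 0 0 0 110;0 0 -0.8 0 0 0 110;0 0 -0.8 0 0 0 110;0 0 -0.8 0 0 0 150;0 0 -0.8 0 0 0 180;0 0 -0.8 0 0 0 200;0 0 -0.8 0 0 0 255;0 0 -0.8 0 0 0 255"

```text
time_s: 10.45
eef_pos: [0.5866, -0.2568, -0.0054]
tool_rot: [[-0.955, -0.298, 0.0], [-0.298, 0.955, 0.0], [-0.0, 0.0, -1.0]]
wrist_force: [-0.9, 1.2, 1.4]
opening: 0.0238
grip_force: 50.3
```

send_rows --motion "0 0 0 0 0 0 255;0 0 0 0 0 0 255;0 0 0.5 0 0 0 255;0 0 2 0 0 0 255;0 0 5 0 0 0 255;0 0 8 0 0 0 255;0 0 11 0 0 0 255;0 0 12 0 0 0 255;0 0 12 0 0 0 255;0 0 12 0 0 0 255"

```text
time_s: 11.45
eef_pos: [0.5854, -0.2565, 0.1133]
tool_rot: [[-0.955, -0.298, -0.002], [-0.298, 0.955, 0.001], [0.002, 0.001, -1.0]]
wrist_force: [0.4, 0.1, -5.7]
opening: 0.0237
grip_force: 50.0
```

```bash
python3 - <<'E'
from h import *
s=monitor.sense();print(s['eef_pos'],s['opening'],s['wrist_force'])
c,im=snap('wrist','w5.png'); c2,im2=snap('scene','s5.png')
print(proj(c2,s['eef_pos']))
a=cv2.resize(im[120:320,130:380],(400,320),interpolation=2); b=cv2.resize(im2[90:170,128:228],(400,320),interpolation=2)
cv2.imwrite('pics/w5b.png',np.hstack([a,b]))
E
```

```text
[ 0.5853639  -0.25651186  0.11329138] 0.023662391871572645 [ 0.44586072  0.12193322 -5.73125426]
[[179.9849305  143.47898864]]
```

View pics/w5b.png

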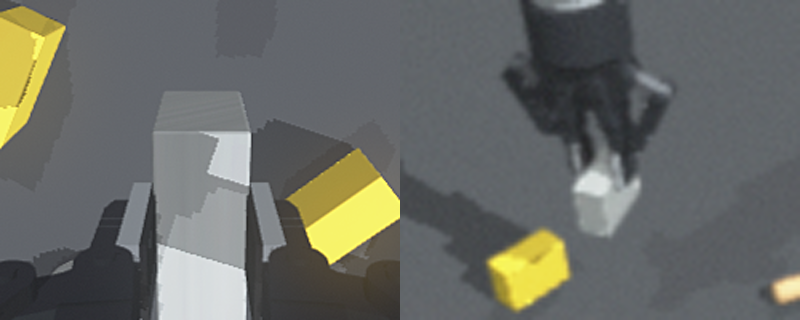

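The coupon is held securely (5.7 N hanging); seated on the bed, eef z should read about 0.0145. Moving beside the vice for one close look.

send_rows --motion "-0.5 2 1 0 0 -4 255;-1 5 2 0 0 -8 255;-1.5 8 2 0 0 -13 255;-2 11 2 0 0 -18 255;-3.2 14 2 0 0 -23 255;-3.2 15.3 2 0 0 -26.3 255;-3.2 15.3 2 0 0 -26.3 255;-3.2 15.3 2 0 0 -26.3 255;-3.2 15.3 2 0 0 -26.3 255;-3.2 15.3 2 0 0 -26.3 255"

```text
time_s: 12.55
eef_pos: [0.5545, -0.1055, 0.1341]
tool_rot: [[-0.988, 0.157, -0.0], [0.157, 0.988, -0.001], [0.0, -0.001, -1.0]]
wrist_force: [0.1, 1.2, -5.7]
opening: 0.0238
grip_force: 50.2
```

```bash
python3 - <<'E'
from h import *
s=monitor.sense();print(s['eef_pos'],s['tool_rot'].round(3).tolist(),s['opening'],s['wrist_force'])
c,im=snap('wrist','w6.png'); np.savez('w6.npz',K=c['intrinsics'],P=c['pose'])
o=np.array([.6255,-.032]);ex=np.array([.988,-.156]);ey=np.array([.156,.988])
for x,y,z in [(-40,-15,40),(40,-15,40),(-40,14.67,40),(40,14.67,40),(0,70,64)]:
    print(x,y,z,proj(c,np.r_[o+ex*x/1e3+ey*y/1e3,z/1e3]).round(1))
cv2.imwrite('pics/w6b.png',cv2.resize(im[60:330,200:512],None,fx=2.2,fy=2.2,interpolation=2))
E
```

```text
[ 0.55446257 -0.105489    0.13413427] [[-0.988, 0.157, -0.0], [0.157, 0.988, -0.001], [0.0, -0.001, -1.0]] 0.023798703407721847 [ 0.05939246  1.23707034 -5.68547859]
-40 -15 40 [[337.9 202.7]]
40 -15 40 [[332.1 286.9]]
-40 14.67 40 [[373.5 202.7]]
40 14.67 40 [[365.  286.8]]
0 70 64 [[447.7 259.5]]
```

View pics/w6b.png

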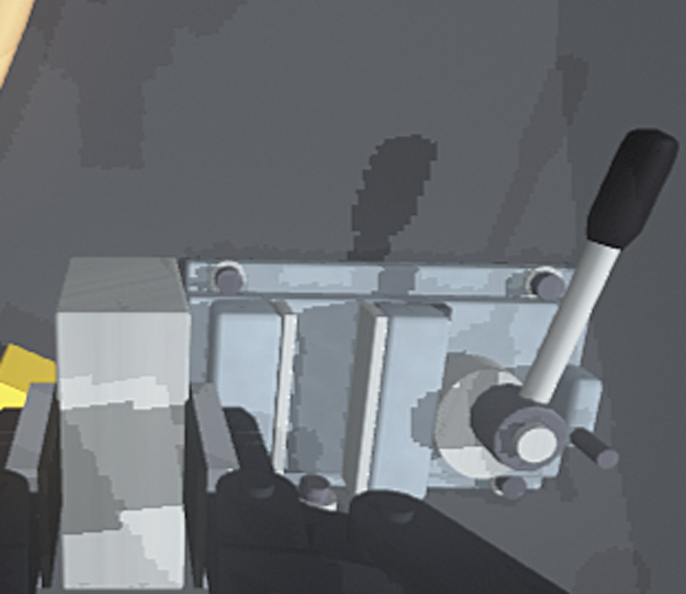

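The fixed-jaw face edge runs (295,314)–(281,470) in the crop. The moving-jaw face edge is about (373,318)–(362,490), and the hub screw top is at (537,445), so everything sits about 4 px left of my estimate. Recomputing the vice pose.

```bash
python3 - <<'E'
from h import *
d=np.load('w6.npz');c=dict(intrinsics=d['K'],pose=d['P'])
f=lambda p,z: cast(c,np.array(p)/2.2+[200,60],z)[:,:2]
A=f([[295,314],[281,470],[373,318],[362,490]],.04);H=f([[537,445]],.066)
print(A.round(4).tolist(),H)
for i in (0,2): print('yaw',np.degrees(np.arctan2(*(A[i+1]-A[i])[::-1])))
F=f([[187,262],[575,268]],.0);e=F[1]-F[0];print('foot yaw?',np.degrees(np.arctan2(e[1],e[0]))-90,F)
for yaw in (-8,-9,-10):
    t=np.radians(yaw);R=np.array([[np.cos(t),-np.sin(t)],[np.sin(t),np.cos(t)]])
    v=lambda p:(p@R)*1e3
    print(yaw,'fixed y',v(A[:2])[:,1]+15,'mov y',v(A[2:])[:,1]-14.67,'hub xy',v(H)-[0,70],'corner x',v(A[[0,2]])[:,0]+40)
# edge profile at row v=230 across jaws, and v=215
g=cv2.cvtColor(cv2.imread('pics/w6.png'),6)
for r in (215,235,255): print(r,g[r,318:378].tolist())
E
```

```text
[[0.5831, -0.0438], [0.6487, -0.0556], [0.5894, -0.0146], [0.6631, -0.0239]] [[0.63725533 0.03328751]]
yaw -10.244195349017403
yaw -7.165330825008198
foot yaw? -9.988563123778192 [[ 0.5672782  -0.07971831]
 [ 0.59609933  0.08392545]]
-8 fixed y [52.81806091 50.20871847] mov y [52.9010892  53.98231116] hub xy [[626.42087981  51.65236036]] corner x [623.54645558 625.70656465]
-9 fixed y [62.99659096 61.54969963] mov y [63.11278682 65.48907653] hub xy [[624.20234644  62.56638391]] corner x [622.79756246 624.43808059]
-10 fixed y [73.16050077 72.87650129] mov y [73.30079104 76.97142466] hub xy [[621.79367498  73.44002646]] corner x [621.87114355 622.99157103]
215 [196, 196, 196, 193, 194, 193, 194, 200, 190, 139, 148, 212, 217, 215, 221, 205, 145, 151, 112, 115, 124, 141, 138, 136, 138, 138, 138, 139, 137, 136, 136, 136, 136, 136, 137, 135, 136, 136, 135, 136, 136, 132, 118, 117, 106, 104, 105, 105, 106, 106, 102, 133, 195, 218, 216, 222, 205, 125, 130, 157]
235 [194, 195, 195, 196, 195, 198, 207, 182, 112, 189, 219, 216, 219, 212, 179, 153, 111, 115, 124, 140, 138, 138, 137, 138, 138, 139, 139, 139, 138, 136, 135, 136, 137, 136, 136, 136, 136, 137, 137, 138, 134, 115, 103, 105, 104, 106, 106, 105, 110, 163, 215, 216, 217, 217, 177, 115, 147, 171, 190, 191]
255 [150, 177, 171, 172, 187, 166, 84, 145, 196, 202, 220, 222, 203, 168, 144, 98, 100, 105, 121, 120, 117, 127, 140, 133, 120, 126, 137, 135, 135, 135, 136, 137, 137, 135, 136, 135, 135, 137, 131, 110, 101, 103, 104, 106, 105, 101, 117, 183, 222, 215, 220, 199, 119, 131, 157, 181, 194, 190, 188, 188]
```

```bash
python3 - <<'E'
from h import *
d=np.load('w6.npz');c=dict(intrinsics=d['K'],pose=d['P'])
Fx=cast(c,[[333.7,215],[332,235],[330.5,255]],.04)[:,:2];M=cast(c,[[369.2,215],[366.8,235],[364.5,255]],.04)[:,:2]
for n,A in (('fix',Fx),('mov',M)):
    e=A[2]-A[0];print(n,A.round(4).tolist(),np.degrees(np.arctan2(e[1],e[0])))
mid=(Fx+M)/2;e=mid[2]-mid[0];print('mid',mid.round(4).tolist(),np.degrees(np.arctan2(e[1],e[0])))
t=np.radians(-9);print('width',((M-Fx)@[-np.sin(t),np.cos(t)])*1e3)
H=cast(c,[[444.1,262.3]],.066)[0,:2]; G=cast(c,np.array([[603,240],[655,135]])/2.2+[200,60],.055)[:,:2];print(H,G)
P=np.array([[.5885,-.0282]]);
E
```

```text
fix [[0.594, -0.0451], [0.6121, -0.0483], [0.6308, -0.0514]] -9.68705241805325
mov [[0.5987, -0.0155], [0.6168, -0.0187], [0.6355, -0.022]] -10.027163056859228
mid [[0.5964, -0.0303], [0.6144, -0.0335], [0.6331, -0.0367]] -9.857101935480454
width [29.99518293 29.92938283 29.77357832]
[0.63728093 0.03329456] [[0.56736203 0.06205634]
 [0.53348149 0.07853742]]
```

Vice yaw is -9.9°, origin about (0.6255, -0.0354), and the mouth measures 29.8 mm, matching the expected width. Moving above the mouth with the coupon 12 mm short of the stop.

send_rows --motion "2 2.5 0 0 0 -0.9 255;4 5 0 0 0 -0.9 255;5.9 7.2 0 0 0 -0.9 255;5.9 7.2 -3 0 0 -0.9 255;5.9 7.2 -6 0 0 -0.9 255;5.9 7.2 -8.5 0 0 -0.9 255;5.9 7.2 -8.5 0 0 -0.9 255;5.9 7.2 -8.5 0 0 -0.9 255;5.9 7.2 -8.5 0 0 -0.9 255;5.9 7.2 -8.5 0 0 -0.9 255"

```text
time_s: 13.6
eef_pos: [0.615, -0.0321, 0.0511]
tool_rot: [[-0.985, 0.172, 0.003], [0.172, 0.985, -0.0], [-0.003, 0.001, -1.0]]
wrist_force: [-1.1, -0.5, -4.6]
opening: 0.0234
grip_force: 50.4
```

```bash
python3 - <<'E'
from h import *
s=monitor.sense();R=s['tool_rot'];print(s['eef_pos'],R.round(4).tolist(),s['wrist_force'],'yaw',np.degrees(np.arctan2(R[1,1],R[0,1]))-90)
c,im=snap('wrist','w7.png');g=cv2.cvtColor(im,6)
o=np.array([.6255,-.0354]);t=np.radians(-9.9);ex=np.array([np.cos(t),np.sin(t)]);ey=np.array([-ex[1],ex[0]])
d=s['eef_pos'][:2]-o;print('vice xy mm',d@ex*1e3,d@ey*1e3)
for x,y in [(-40,-15),(-20,-15),(-40,14.67),(-20,14.67)]: print(x,y,proj(c,np.r_[o+ex*x/1e3+ey*y/1e3,.04]).round(1))
p=proj(c,np.r_[o-ex*.03,.04])[0]
for r in (int(proj(c,np.r_[o-ex*.036,.04])[0,1]),int(p[1])): print(r,g[r,200:310].tolist())
E
```

```text
[ 0.61497661 -0.03209863  0.0511142 ] [[-0.9852, 0.1716, 0.0032], [0.1716, 0.9852, -0.0], [-0.0031, 0.0005, -1.0]] [-1.05150531 -0.53255296 -4.56591014] yaw -9.8798483995552
vice xy mm -10.934286209629533 1.4429316993323225
-40 -15 [[226.7 169.5]]
-20 -15 [[227.6 203. ]]
-40 14.67 [[279.3 169.5]]
-20 14.67 [[278.6 203. ]]
176 [135, 135, 136, 138, 132, 119, 121, 122, 121, 122, 123, 122, 123, 122, 117, 112, 108, 97, 105, 135, 134, 133, 132, 130, 130, 126, 109, 125, 173, 164, 167, 163, 154, 152, 148, 151, 138, 98, 108, 122, 120, 120, 119, 120, 120, 121, 119, 121, 120, 121, 121, 120, 120, 120, 120, 118, 119, 118, 118, 118, 119, 118, 118, 118, 119, 119, 119, 120, 119, 119, 120, 120, 123, 133, 133, 129, 119, 113, 101, 106, 143, 182, 195, 194, 195, 197, 204, 202, 159, 102, 121, 137, 152, 166, 172, 177, 191, 188, 188, 187, 187, 186, 186, 186, 186, 185, 186, 187, 187, 188]
186 [139, 138, 140, 140, 140, 140, 134, 120, 120, 121, 121, 121, 121, 121, 118, 113, 108, 102, 100, 121, 136, 136, 136, 134, 134, 135, 125, 103, 116, 145, 119, 125, 124, 125, 125, 125, 126, 126, 126, 126, 127, 128, 127, 127, 126, 126, 128, 126, 125, 126, 125, 125, 125, 125, 126, 127, 128, 127, 127, 128, 129, 128, 128, 129, 129, 129, 127, 126, 125, 124, 123, 125, 126, 125, 126, 126, 126, 128, 129, 126, 130, 159, 191, 197, 196, 200, 208, 192, 112, 110, 127, 143, 158, 170, 173, 171, 170, 177, 191, 189, 190, 190, 188, 186, 187, 188, 187, 188, 187, 188]
```

The mouth centre is confirmed to within a fraction of a mm, so I shift 1.5 mm toward the fixed jaw and lower partway.

send_rows --motion "0 -0.15 0 0 0 0 255;0 -0.15 0 0 0 0 255;0 -0.15 -0.4 0 0 0 255;0 -0.15 -0.8 0 0 0 255;0 -0.15 -1.2 0 0 0 255;0 -0.15 -1.6 0 0 0 255;0 -0.15 -1.8 0 0 0 255;0 -0.15 -2 0 0 0 255;0 -0.15 -2 0 0 0 255;0 -0.15 -2 0 0 0 255"

```text
time_s: 14.65
eef_pos: [0.6136, -0.0334, 0.0294]
tool_rot: [[-0.985, 0.171, 0.0], [0.171, 0.985, 0.0], [-0.0, 0.0, -1.0]]
wrist_force: [-0.3, -1.0, -4.6]
opening: 0.0237
grip_force: 50.4
```

send_rows --motion "0 0 -0.2 0 0 0 255;0 0 -0.4 0 0 0 255;0 0 -0.6 0 0 0 255;0 0 -0.8 0 0 0 255;0 0 -1 0 0 0 255;0 0 -1.1 0 0 0 255;0 0 -1.2 0 0 0 255;0 0 -1.2 0 0 0 255;0 0 -1.2 0 0 0 255;0 0 -1.2 0 0 0 255"

```text
time_s: 15.65
eef_pos: [0.6136, -0.0333, 0.0175]
tool_rot: [[-0.985, 0.171, 0.0], [0.171, 0.985, 0.0], [-0.0, 0.0, -1.0]]
wrist_force: [0.1, 0.3, -5.9]
opening: 0.0238
grip_force: 50.4
```

send_rows --motion "0 0 -0.05 0 0 0 255;0 0 -0.1 0 0 0 255;0 0 -0.15 0 0 0 255;0 0 -0.2 0 0 0 255;0 0 -0.25 0 0 0 255;0 0 -0.3 0 0 0 255;0 0 -0.3 0 0 0 255;0 0 -0.3 0 0 0 255;0 0 -0.3 0 0 0 255;0 0 -0.3 0 0 0 255"

```text
time_s: 16.65
eef_pos: [0.6135, -0.0334, 0.0146]
tool_rot: [[-0.985, 0.171, -0.0], [0.171, 0.985, 0.0], [0.0, 0.0, -1.0]]
wrist_force: [-0.7, -0.1, -1.1]
opening: 0.0237
grip_force: 50.8
```

The bed is taking the weight. Sliding toward the stop with a light grip.

send_rows --motion "0 0 -0.03 0 0 0 255;0.1 -0.02 -0.03 0 0 0 255;0.2 -0.03 -0.03 0 0 0 255;0.3 -0.05 -0.03 0 0 0 255;0.4 -0.07 -0.03 0 0 0 255;0.5 -0.09 -0.03 0 0 0 255;0.6 -0.1 -0.03 0 0 0 255;0.7 -0.12 -0.03 0 0 0 255;0.8 -0.14 -0.03 0 0 0 255;0.8 -0.14 -0.03 0 0 0 255" --grip_force 30

```text
time_s: 17.65
eef_pos: [0.6135, -0.0334, 0.0148]
tool_rot: [[-0.985, 0.171, -0.015], [0.171, 0.985, 0.002], [0.015, -0.001, -1.0]]
wrist_force: [-17.4, 3.3, 21.4]
opening: 0.0239
grip_force: 53.5
```

send_rows --motion "0.04 -0.01 0 0 0 0 255;0.08 -0.01 0 0 0 0 255;0.12 -0.02 0 0 0 0 255;0.16 -0.03 0 0 0 0 255;0.2 -0.03 0 0 0 0 255;0.2 -0.03 0 0 0 0 255;0.2 -0.03 0 0 0 0 255;0.2 -0.03 0 0 0 0 255;0.2 -0.03 0 0 0 0 255;0.2 -0.03 0 0 0 0 255"

```text
time_s: 18.65
eef_pos: [0.6203, -0.0345, 0.0146]
tool_rot: [[-0.985, 0.171, -0.006], [0.171, 0.985, 0.001], [0.006, -0.0, -1.0]]
wrist_force: [-9.7, 1.0, 10.0]
opening: 0.0238
grip_force: 52.2
```

send_rows --motion "0 0 0.05 0 0 0 255;0 0 0.05 0 0 0 255;0 0 0.05 0 0 0 255;0 0 0.05 0 0 0 255;0 0 0.05 0 0 0 255;0 0 0.05 0 0 0 255;0 0 0.05 0 0 0 255;0 0 0.05 0 0 0 255;0 0 0.05 0 0 0 255;0 0 0.05 0 0 0 255"

```text
time_s: 19.65
eef_pos: [0.623, -0.0349, 0.0146]
tool_rot: [[-0.985, 0.171, -0.001], [0.171, 0.985, 0.0], [0.001, 0.0, -1.0]]
wrist_force: [-5.6, 1.2, 4.0]
opening: 0.0236
grip_force: 51.4
```

send_rows --motion "0.03 0 0.02 0 0 0 255;0.06 -0.01 0.02 0 0 0 255;0.1 -0.02 0.02 0 0 0 255;0.1 -0.02 0.02 0 0 0 255;0.1 -0.02 0.02 0 0 0 255;0.1 -0.02 0.02 0 0 0 255;0.1 -0.02 0.02 0 0 0 255;0.1 -0.02 0.02 0 0 0 255;0.1 -0.02 0.02 0 0 0 255;0.1 -0.02 0.02 0 0 0 255"

```text
time_s: 20.65
eef_pos: [0.6248, -0.0354, 0.0147]
tool_rot: [[-0.985, 0.171, 0.0], [0.171, 0.985, -0.0], [-0.0, -0.0, -1.0]]
wrist_force: [-0.3, -0.4, -5.3]
opening: 0.0235
grip_force: 50.4
```

send_rows --motion "0.03 0 0 0 0 0 255;0.06 -0.01 0 0 0 0 255;0.1 -0.02 0 0 0 0 255;0.1 -0.02 0 0 0 0 255;0.1 -0.02 0 0 0 0 255;0.1 -0.02 0 0 0 0 255;0.1 -0.02 0 0 0 0 255;0.1 -0.02 0 0 0 0 255;0.1 -0.02 0 0 0 0 255;0.1 -0.02 0 0 0 0 255"

```text
time_s: 21.65
eef_pos: [0.6248, -0.0354, 0.0147]
tool_rot: [[-0.985, 0.171, -0.001], [0.171, 0.985, 0.0], [0.001, -0.0, -1.0]]
wrist_force: [-4.9, 1.3, -3.0]
opening: 0.0236
grip_force: 50.6
```

Stop contact: no further motion and a 5 N reaction. Seating down slightly and releasing.

send_rows --motion "0.03 0 -0.03 0 0 0 255;0.03 0 -0.03 0 0 0 255;0.03 0 -0.03 0 0 0 255;0.03 0 -0.03 0 0 0 255;0.03 0 -0.03 0 0 0 200;0.03 0 -0.03 0 0 0 160;0.03 0 -0.03 0 0 0 110;0.03 0 -0.03 0 0 0 110;0.03 0 -0.03 0 0 0 110;0.03 0 -0.03 0 0 0 110"

```text
time_s: 22.65
eef_pos: [0.6265, -0.0356, 0.0148]
tool_rot: [[-0.985, 0.171, 0.001], [0.171, 0.985, -0.0], [-0.001, 0.0, -1.0]]
wrist_force: [-0.8, 1.7, 0.1]
opening: 0.0487
grip_force: 0.0
```

```bash
python3 - <<'E'
from h import *
s=monitor.sense();print(s['eef_pos'],s['opening'],s['wrist_force'])
c,im=snap('wrist','w8.png');g=cv2.cvtColor(im,6)
o=np.array([.6255,-.0354]);t=np.radians(-9.9);ex=np.array([np.cos(t),np.sin(t)]);ey=np.array([-ex[1],ex[0]])
# coupon top far/near edges: robot-side end face at x=-30
p=proj(c,np.vstack([np.r_[o-ex*.03+ey*y,z] for y,z in ((-.015,.062),(.01,.062),(-.0025,.062),(-.0025,.041))]));print(p.round(1))
u,v=p[2].astype(int);print(g[v-25:v+30,u].tolist(), v-25)
print(g[v+15,u-45:u+45].tolist(),u-45)
cv2.imwrite('pics/w8.png',im)
E
```

```text
[ 0.62650121 -0.03558566  0.0147975 ] 0.048734806382776934 [-0.76337231  1.66452918  0.06429721]
[[218.5 197.8]
 [281.  197.8]
 [249.8 197.8]
 [250.5 183.8]]
[113, 112, 110, 116, 117, 120, 119, 120, 121, 120, 119, 121, 123, 123, 115, 120, 123, 123, 121, 120, 121, 123, 122, 114, 109, 143, 177, 182, 183, 183, 181, 182, 182, 182, 183, 182, 182, 182, 182, 182, 183, 182, 182, 183, 182, 182, 183, 183, 183, 182, 182, 183, 184, 184, 184] 172
[131, 130, 131, 130, 129, 123, 118, 115, 108, 94, 108, 145, 147, 148, 147, 146, 146, 149, 147, 129, 109, 119, 165, 190, 184, 182, 182, 181, 181, 181, 181, 180, 181, 179, 180, 179, 179, 178, 177, 177, 178, 178, 179, 179, 182, 183, 183, 182, 181, 181, 179, 181, 181, 183, 181, 182, 183, 184, 184, 185, 185, 185, 187, 188, 188, 188, 188, 189, 188, 187, 186, 186, 187, 187, 187, 187, 187, 187, 187, 188, 197, 184, 107, 91, 130, 169, 183, 183, 183, 185] 204
```

The coupon's near end edge is at v=197 against 197.8 predicted, so it sits at the stop and flat. Lifting off, closing, and going to the push side of the lever grip.

send_rows --motion "0 0 1 0 0 0 110;0 0 3 0 0 0 110;0 0 6 0 0 0 110;0 0 9 0 0 0 110;0 0 10 0 0 -2 200;-3 2.5 10 0 0 -5 255;-6 5 10 0 0 -10 255;-9 7.4 10 0 0 -13 255;-9 7.4 10 0 0 -13 255;-9 7.4 10 0 0 -13 255"

```text
time_s: 23.7
eef_pos: [0.5356, 0.0392, 0.1147]
tool_rot: [[-0.922, 0.387, 0.0], [0.387, 0.922, 0.0], [-0.0, 0.0, -1.0]]
wrist_force: [1.3, -1.2, 0.5]
opening: -0.0004
grip_force: 0.0
```

```bash
python3 - <<'E'
from h import *
s=monitor.sense();R=s['tool_rot'];print(s['eef_pos'],'yaw',np.degrees(np.arctan2(R[1,1],R[0,1]))-90,s['opening'])
c,im=snap('wrist','w9.png');g=im.max(2)
piv=np.array([.6375,.0336]);h=np.array([-.9216,.3883])
print(proj(c,np.vstack([np.r_[piv+h*r,.052] for r in (.075,.095,.115)])).round(1))
m=(g<45).astype(np.uint8);n,l,st,ce=cv2.connectedComponentsWithStats(m)
for i in range(1,n):
    if st[i,4]>150: print(st[i],ce[i].round(1))
c,im=snap('top','t9.png');g=im.max(2)
b=cv2.cvtColor(im,6)
E
```

```text
[0.53560295 0.03922716 0.11468337] yaw -22.786643768495708 -0.00040186156206482187
[[301.8 219.1]
 [302.8 193.6]
 [304.  167. ]]
```

```bash
python3 - <<'E'
from h import *
g=cv2.cvtColor(cv2.imread('pics/w9.png'),6)
for v in (165,180,195,210,225): print(v,g[v,270:345:2].tolist())
for u in (303,): print(g[150:260:3,u].tolist())
E
```

```text
165 [110, 109, 109, 109, 109, 106, 101, 101, 100, 101, 100, 101, 100, 102, 101, 105, 112, 114, 115, 116, 113, 111, 109, 109, 109, 109, 109, 109, 108, 108, 109, 108, 109, 110, 109, 108, 108, 108]
180 [110, 109, 109, 109, 109, 109, 110, 106, 101, 102, 100, 101, 105, 41, 49, 50, 51, 55, 58, 62, 64, 62, 65, 62, 71, 113, 109, 109, 109, 109, 109, 108, 109, 109, 109, 109, 108, 109]
195 [109, 109, 109, 110, 111, 109, 110, 101, 102, 103, 102, 106, 101, 49, 51, 53, 55, 60, 62, 65, 64, 62, 62, 57, 113, 110, 109, 110, 106, 100, 99, 99, 98, 103, 111, 107, 110, 109]
210 [110, 110, 110, 110, 110, 111, 108, 103, 104, 103, 101, 116, 40, 52, 56, 57, 60, 63, 67, 64, 65, 64, 61, 89, 112, 111, 106, 101, 101, 100, 102, 100, 100, 100, 100, 100, 100, 98]
225 [102, 101, 101, 111, 116, 126, 128, 129, 125, 125, 138, 159, 185, 195, 142, 168, 207, 228, 236, 236, 213, 103, 248, 206, 186, 189, 188, 187, 191, 94, 101, 102, 102, 101, 101, 100, 101, 101]
[109, 109, 109, 109, 108, 114, 48, 54, 54, 54, 54, 54, 55, 56, 56, 55, 59, 59, 58, 61, 62, 64, 62, 60, 57, 219, 220, 222, 224, 225, 228, 229, 230, 233, 234, 234, 235]
```

The grip's image spans u 295–318, giving a lever angle of about 0.255 rad with the tool 38 mm behind its axis. Lowering beside it and computing the arc.

send_rows --motion "0 0 -2 0 0 0 255;0 0 -5 0 0 0 255;0 0 -7 0 0 0 255;0 0 -9 0 0 0 255;0 0 -10 0 0 0 255;0 0 -11 0 0 0 255;0 0 -11 0 0 0 255;0 0 -11 0 0 0 255;0 0 -11 0 0 0 255;0 0 -11 0 0 0 255"

```text
time_s: 24.8
eef_pos: [0.5365, 0.0386, 0.0053]
tool_rot: [[-0.921, 0.388, 0.001], [0.388, 0.921, 0.0], [-0.001, 0.001, -1.0]]
wrist_force: [-0.0, 0.7, -1.7]
opening: -0.0003
grip_force: 0.0
```

```bash
cat > arc.py <<'E'
from h import *
import sys
piv=np.array([.6375,.0336]);t0=np.radians(-9.9);ex=np.array([np.cos(t0),np.sin(t0)]);ey=np.array([-ex[1],ex[0]])
def pose(th,s,r=.095): 
    h=-ex*np.cos(th)+ey*np.sin(th);t=ex*np.sin(th)+ey*np.cos(th); return piv+r*h-s*t
def now():
    s=monitor.sense();R=s['tool_rot'];e=s['eef_pos'];yaw=np.degrees(np.arctan2(R[1,1],R[0,1]))-90
    print(s['time_s'],e.round(4),'yaw',round(yaw,1),'F',np.round(s['wrist_force'],1));return e,yaw
def plan(ths,s):
    e,yaw=now()
    print(';'.join('%.2f %.2f 0 0 0 %.1f 255'%(*((pose(t,s)-e[:2])*100),-9.9-np.degrees(t)-yaw) for t in ths))
E
python3 - <<'E'
from arc import *
plan([.255],.030); plan([.255],.023); plan(np.arange(.3,.75,.05),.023)
E
```

```text
24.8 [0.5365 0.0386 0.0053] yaw -22.9 F [-0.   0.7 -1.7]
0.21 0.71 0 0 0 -1.6 255
24.8 [0.5365 0.0386 0.0053] yaw -22.9 F [-0.   0.7 -1.7]
0.50 1.35 0 0 0 -1.6 255
24.8 [0.5365 0.0386 0.0053] yaw -22.9 F [-0.   0.7 -1.7]
0.60 1.78 0 0 0 -4.2 255;0.72 2.25 0 0 0 -7.1 255;0.87 2.71 0 0 0 -10.0 255;1.04 3.17 0 0 0 -12.8 255;1.24 3.62 0 0 0 -15.7 255;1.46 4.06 0 0 0 -18.6 255;1.69 4.48 0 0 0 -21.4 255;1.95 4.90 0 0 0 -24.3 255;2.23 5.30 0 0 0 -27.1 255
```

send_rows --motion "0.2 0.7 0 0 0 -1.6 255;0.5 1.35 0 0 0 -1.6 255;0.6 1.8 0 0 0 -4.2 255;0.7 2.25 0 0 0 -7 255;0.85 2.7 0 0 0 -10 255;1.05 3.15 0 0 0 -13 255;1.25 3.6 0 0 0 -15.7 255;1.45 4.05 0 0 0 -18.6 255;1.45 4.05 0 0 0 -18.6 255;1.45 4.05 0 0 0 -18.6 255"

```text
time_s: 25.8
eef_pos: [0.5495, 0.0785, 0.0046]
tool_rot: [[-0.75, 0.662, -0.002], [0.662, 0.75, -0.001], [0.0, -0.002, -1.0]]
wrist_force: [-3.1, -3.4, 3.7]
opening: 0.0003
grip_force: 2.4
```

```bash
python3 - <<'E'
from arc import *
e,_=now(); 
c,im=snap('wrist','w10.png');g=cv2.cvtColor(im,6)
for v in (180,195,210): print(v,g[v,250:345:2].tolist())
plan(np.arange(.6,1.05,.05),.023)
E
```

```text
25.8 [0.5495 0.0785 0.0046] yaw -41.5 F [-3.1 -3.4  3.7]
180 [108, 107, 109, 109, 109, 108, 108, 109, 108, 107, 109, 109, 108, 108, 108, 108, 109, 107, 106, 118, 116, 117, 117, 117, 117, 118, 116, 118, 116, 117, 116, 116, 116, 117, 116, 117, 117, 117, 117, 117, 117, 116, 116, 117, 117, 117, 117, 117]
195 [109, 109, 109, 108, 109, 108, 108, 108, 109, 108, 108, 108, 107, 107, 108, 109, 107, 109, 110, 117, 116, 116, 117, 117, 116, 117, 117, 116, 118, 118, 117, 116, 117, 116, 116, 117, 117, 117, 117, 118, 117, 117, 116, 117, 118, 116, 115, 117]
210 [117, 118, 113, 108, 109, 108, 108, 109, 108, 108, 109, 108, 109, 109, 108, 108, 108, 106, 117, 117, 116, 117, 117, 117, 117, 116, 116, 116, 117, 116, 117, 116, 116, 116, 118, 117, 116, 116, 117, 117, 117, 116, 116, 117, 116, 116, 117, 117]
25.85 [0.5496 0.0785 0.0046] yaw -41.5 F [-2.9 -3.3  2.9]
0.39 0.50 0 0 0 -2.8 255;0.65 0.91 0 0 0 -5.7 255;0.93 1.31 0 0 0 -8.5 255;1.23 1.70 0 0 0 -11.4 255;1.55 2.07 0 0 0 -14.3 255;1.88 2.42 0 0 0 -17.1 255;2.24 2.76 0 0 0 -20.0 255;2.61 3.08 0 0 0 -22.9 255;2.99 3.38 0 0 0 -25.7 255
```

In contact with about 5 N of reaction. Continuing the arc.

send_rows --motion "0.3 0.4 0 0 0 -2.8 255;0.6 0.8 0 0 0 -5.7 255;0.9 1.25 0 0 0 -8.5 255;1.2 1.65 0 0 0 -11.4 255;1.5 2 0 0 0 -14.3 255;1.85 2.35 0 0 0 -17.1 255;2.2 2.7 0 0 0 -20 255;2.6 3.05 0 0 0 -22.9 255;3 3.35 0 0 0 -25.7 255;3 3.35 0 0 0 -25.7 255"

```text
time_s: 26.85
eef_pos: [0.5788, 0.1131, 0.0041]
tool_rot: [[-0.388, 0.922, -0.003], [0.922, 0.388, -0.0], [0.001, -0.003, -1.0]]
wrist_force: [-5.0, -1.9, 2.0]
opening: 0.0001
grip_force: 2.1
```

```bash
python3 - <<'E'
from arc import *
plan(np.arange(1.05,1.5,.05),.023)
E
```

```text
26.85 [0.5788 0.1131 0.0041] yaw -67.2 F [-5.  -1.9  2. ]
0.47 0.20 0 0 0 -2.9 255;0.89 0.46 0 0 0 -5.8 255;1.31 0.70 0 0 0 -8.6 255;1.75 0.92 0 0 0 -11.5 255;2.20 1.11 0 0 0 -14.4 255;2.65 1.28 0 0 0 -17.2 255;3.12 1.43 0 0 0 -20.1 255;3.59 1.56 0 0 0 -23.0 255;4.07 1.66 0 0 0 -25.8 255
```

send_rows --motion "0.4 0.25 0 0 0 -2.9 255;0.85 0.5 0 0 0 -5.8 255;1.3 0.7 0 0 0 -8.6 255;1.75 0.9 0 0 0 -11.5 255;2.2 1.1 0 0 0 -14.4 255;2.65 1.28 0 0 0 -17.2 255;3.1 1.43 0 0 0 -20 255;3.5 1.55 0 0 0 -22.5 255;3.5 1.55 0 0 0 -22.5 255;3.5 1.55 0 0 0 -22.5 255"

```text
time_s: 27.85
eef_pos: [0.6133, 0.1298, 0.004]
tool_rot: [[-0.008, 1.0, -0.004], [1.0, 0.008, 0.002], [0.002, -0.004, -1.0]]
wrist_force: [-4.9, 0.9, 2.5]
opening: -0.0001
grip_force: 2.6
```

```bash
python3 - <<'E'
from arc import *
plan([1.4,1.45,1.5,1.55,1.6,1.65],.023)
e,_=now()
d=e[:2]-piv; th=np.arange(1.2,1.6,.01); 
for s in (.018,.023): print(s,th[np.argmin([abs(d@(ex*np.sin(a)+ey*np.cos(a))+s) for a in th])])
E
```

```text
27.85 [0.6133 0.1298 0.004 ] yaw -89.6 F [-4.9  0.9  2.5]
0.14 -0.11 0 0 0 -0.5 255;0.62 -0.01 0 0 0 -3.4 255;1.10 0.07 0 0 0 -6.3 255;1.59 0.12 0 0 0 -9.1 255;2.08 0.15 0 0 0 -12.0 255;2.56 0.16 0 0 0 -14.9 255
27.85 [0.6133 0.1298 0.004 ] yaw -89.6 F [-4.9  0.9  2.5]
0.018 1.33
0.023 1.3900000000000001
```

send_rows --motion "0.2 0 0 0 0 -1 255;0.4 0 0 0 0 -2.5 255;0.6 0 0 0 0 -4 255;0.8 0.05 0 0 0 -5 255;1 0.05 0 0 0 -6 255;1.2 0.1 0 0 0 -7 255;1.2 0.1 0 0 0 -7 255;1.2 0.1 0 0 0 -7 255;1.2 0.1 0 0 0 -7 255;1.2 0.1 0 0 0 -7 255"

```text
time_s: 28.85
eef_pos: [0.6251, 0.1321, 0.004]
tool_rot: [[0.114, 0.994, -0.004], [0.994, -0.114, 0.004], [0.003, -0.004, -1.0]]
wrist_force: [-5.5, 3.0, 3.4]
opening: -0.0002
grip_force: 2.9
```

send_rows --motion "0.1 0 0 0 0 -1 255;0.2 0 0 0 0 -1 255;0.3 0 0 0 0 -2 255;0.4 0 0 0 0 -2 255;0.4 0 0 0 0 -2 255;0.4 0 0 0 0 -2 255;0.4 0 0 0 0 -2 255;0.4 0 0 0 0 -2 255;0.4 0 0 0 0 -2 255;0.4 0 0 0 0 -2 255"

```text
time_s: 29.85
eef_pos: [0.6283, 0.1326, 0.0039]
tool_rot: [[0.148, 0.989, -0.006], [0.989, -0.148, 0.004], [0.003, -0.006, -1.0]]
wrist_force: [-8.1, 2.7, 4.6]
opening: 0.0003
grip_force: 3.8
```

send_rows --motion "0.1 0 0 0 0 0 255;0.2 0 0 0 0 -1 255;0.3 0 0 0 0 -1 255;0.4 0 0 0 0 -1 255;0.4 0 0 0 0 -1 255;0.4 0 0 0 0 -1 255;0.4 0 0 0 0 -1 255;0.4 0 0 0 0 -1 255;0.4 0 0 0 0 -1 255;0.4 0 0 0 0 -1 255"

```text
time_s: 30.85
eef_pos: [0.6315, 0.1327, 0.004]
tool_rot: [[0.165, 0.986, -0.007], [0.986, -0.165, 0.004], [0.003, -0.008, -1.0]]
wrist_force: [-9.1, 3.0, 6.5]
opening: 0.0003
grip_force: 4.7
```

send_rows --motion "0.1 0 0 0 0 0 255;0.2 0 0 0 0 0 255;0.3 0 0 0 0 0 255;0.3 0 0 0 0 0 255;0.3 0 0 0 0 0 255;0.3 0 0 0 0 0 255;0.3 0 0 0 0 0 255;0.3 0 0 0 0 0 255;0.3 0 0 0 0 0 255;0.3 0 0 0 0 0 255"

```text
time_s: 31.85
eef_pos: [0.6336, 0.1325, 0.004]
tool_rot: [[0.166, 0.986, -0.009], [0.986, -0.166, 0.004], [0.003, -0.009, -1.0]]
wrist_force: [-10.7, 2.8, 7.7]
opening: 0.0
grip_force: 5.6
```

send_rows --motion "0.1 0 0 0 0 0 255;0.2 0 0 0 0 0 255;0.3 0 0 0 0 0 255;0.3 0 0 0 0 0 255;0.3 0 0 0 0 0 255;0.3 0 0 0 0 0 255;0.3 0 0 0 0 0 255;0.3 0 0 0 0 0 255;0.3 0 0 0 0 0 255;0.3 0 0 0 0 0 255"

```text
time_s: 32.85
eef_pos: [0.6335, 0.1325, 0.0039]
tool_rot: [[0.166, 0.986, -0.015], [0.986, -0.165, 0.005], [0.003, -0.015, -1.0]]
wrist_force: [-16.6, 1.7, 13.3]
opening: 0.0002
grip_force: 8.7
```

send_rows --motion "0.1 0 0 0 0 0 255;0.2 0 0 0 0 0 255;0.2 0 0 0 0 0 255;0.2 0 0 0 0 0 255;0.2 0 0 0 0 0 255;0.2 0 0 0 0 0 255;0.2 0 0 0 0 0 255;0.2 0 0 0 0 0 255;0.2 0 0 0 0 0 255;0.2 0 0 0 0 0 255"

```text
time_s: 33.85
eef_pos: [0.6335, 0.1326, 0.0039]
tool_rot: [[0.166, 0.986, -0.019], [0.986, -0.165, 0.005], [0.002, -0.019, -1.0]]
wrist_force: [-20.8, 1.8, 18.1]
opening: 0.0001
grip_force: 10.8
```

Position is fixed while force rises to 21 N, so the lever is on its end stop. Backing off, lifting and verifying.

send_rows --motion "-0.5 0 0 0 0 0 255;-1 0 0 0 0 0 255;-2 0 0 0 0 0 255;-3 0.3 0 0 0 0 255;-4 0.5 2 0 0 0 255;-5 0.5 5 0 0 0 255;-7 0.5 9 0 0 0 255;-9 0.5 13 0 0 0 255;-9 0.5 16 0 0 0 255;-9 0.5 16 0 0 0 255"

```text
time_s: 34.85
eef_pos: [0.556, 0.1346, 0.1689]
tool_rot: [[0.168, 0.986, 0.009], [0.986, -0.168, 0.003], [0.004, 0.008, -1.0]]
wrist_force: [0.7, 0.1, 1.0]
opening: -0.0002
grip_force: 0.0
```

```bash
python3 - <<'E'
from arc import *
now()
o=np.array([.6255,-.0354])
V=lambda x,y,z:np.r_[o+ex*x/1e3+ey*y/1e3,z/1e3]
for n in ('top','scene','wrist'):
    c,im=snap(n,n+'11.png');g=cv2.cvtColor(im,6)
    B=cv2.resize(g,None,fx=1,fy=1)
    # grip: darkest blob near expected end; report in vice frame at z=52
    p=proj(c,V(0,165,52))[0].astype(int); k=25 if n!='wrist' else 60
    y0,x0=max(p[1]-k,0),max(p[0]-k,0); w=(g[y0:p[1]+k,x0:p[0]+k]<(70)).astype(np.uint8)
    if not w.size: print(n,'out',p); continue
    nn,l,st,ce=cv2.connectedComponentsWithStats(w)
    for i in range(1,nn):
        if st[i,4]>20:
            q=cast(c,ce[i]+[x0,y0],.052)[0,:2]-o; a=q@ex*1e3;b=q@ey*1e3-70
            print(n,p,st[i],'vice',round(a,1),round(b,1),'theta',round(np.pi/2+np.arctan2(a,b),3))
E
```

```text
34.85 [0.556  0.1346 0.1689] yaw -99.6 F [0.7 0.1 1. ]
top [225 170] [ 19  20  14  30 136] vice -19.6 95.8 theta 1.369
scene [269 220] [20 21 12 11 70] vice 0.2 96.1 theta 1.573
wrist [371 163] [ 50  37  23  49 886] vice 0.4 95.0 theta 1.575
```

Scene and wrist views give a lever angle of 1.573–1.575 rad, fully home. A quick check of the coupon's pose against the stop.

send_rows --motion "-0.5 -4 0 0 0 8 255;-1 -8 0 0 0 16 255;-1 -12 0 0 0 24 255;-1 -15 0 0 0 32 255;-1 -17 0 0 0 40 255;-1 -17 0 0 0 48 255;-1 -17 0 0 0 56 255;-1 -17 0 0 0 64 255;-1 -17 0 0 0 72 255;-1 -17 0 0 0 80 255"

```text
time_s: 36.0
eef_pos: [0.5423, -0.0359, 0.1627]
tool_rot: [[-0.944, 0.331, -0.003], [0.331, 0.944, 0.0], [0.003, -0.001, -1.0]]
wrist_force: [-0.8, -0.1, 0.2]
opening: -0.0002
grip_force: 0.0
```

```bash
python3 - <<'E'
from arc import *
now()
o=np.array([.6255,-.0354]);V=lambda x,y,z:np.r_[o+ex*x/1e3+ey*y/1e3,z/1e3]
c,im=snap('wrist','w12.png');g=cv2.cvtColor(im,6)
def prof(a,b,n=41):
    q=np.array([proj(c,V(*(np.array(a)+(np.array(b)-a)*k/(n-1))))[0] for k in range(n)]).astype(np.float32)
    print(q[0].round(),q[-1].round(),cv2.remap(g,q[None,:,0],q[None,:,1],1)[0].tolist())
prof((-40,-2.5,62),(-20,-2.5,62));prof((-10,-22.5,62),(-10,17.5,62));prof((-22,-22.5,62),(-22,17.5,62));prof((20,-2.5,62),(40,-2.5,62))
E
```

```text
36.0 [ 0.5423 -0.0359  0.1627] yaw -19.3 F [-0.8 -0.1  0.2]
[278. 223.] [281. 244.] [131, 131, 132, 130, 128, 130, 131, 132, 132, 131, 131, 130, 131, 131, 130, 128, 125, 122, 142, 168, 193, 217, 218, 218, 217, 216, 216, 215, 214, 214, 215, 215, 215, 215, 215, 216, 217, 220, 223, 209, 182]
[261. 257.] [305. 251.] [147, 151, 150, 150, 149, 150, 150, 150, 150, 152, 147, 100, 62, 61, 62, 61, 64, 66, 66, 65, 65, 66, 67, 63, 49, 163, 236, 223, 220, 219, 219, 222, 220, 192, 201, 202, 152, 117, 153, 177, 195]
[258. 245.] [303. 238.] [70, 130, 155, 150, 150, 150, 150, 150, 150, 150, 149, 162, 213, 230, 223, 221, 220, 221, 220, 217, 217, 217, 217, 219, 219, 222, 221, 221, 220, 220, 220, 223, 217, 189, 203, 204, 138, 118, 154, 184, 198]
[287. 283.] [290. 302.] [65, 61, 58, 59, 59, 59, 60, 59, 59, 59, 60, 59, 59, 58, 58, 58, 58, 58, 58, 58, 58, 57, 57, 57, 57, 57, 57, 58, 58, 57, 57, 57, 56, 56, 56, 56, 55, 55, 56, 56, 56]
```

The near edge is at x ≈ -30.5 mm and the right edge at y ≈ 10 mm, so the coupon is clamped against the stop and fixed jaw. The far-left part of that profile is hidden by my own fingers. Handing in.

```bash
python3 -c "
from rig import bot
print(bot.sign_off())"
```

```text
the job is handed in; nothing more can be done
None
```

The coupon is clamped flat in the vice against the work stop, the cam lever is home on its end stop (about 1.57 rad, 21 N peak push at the stop), and the job was handed in at about 36 s with the arm clear.

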